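# Strip the camera head off the swan-neck inspection rail

## Task

Take the inspection camera off its bent rail: first pull the red stop block off the rail's free end and leave it in the blue tray. Then slide the camera head round the bend and off the end, turning it to follow the rail and without forcing it, and put it lens down into the round cup of the dock, pressing until its stiff green seat is fully home. Let go of everything and leave the other things on the bench where they are.

Things in the scene. Friction and masses are not known exactly. Their poses are not given: they have to be found in the camera images.
- stand: Fixed inspection stand: 28 mm mast on a base plate 100 x 140 x 16 mm, carrying a swan-neck steel rod of 12 mm diameter. Origin on the table under the rail; z up, x level along the rail towards its free end, y across. The rod lies in the plane y = 0: level from the mast (x -170 mm; its clamp ends at x -148) at z 160 to bend_start, up round the bend to bend_end, level to rail_tip.
- bend_start (a point): On the rod's centre line at (-45, 0, 160) mm in the stand's frame: here the level low part ends and an arc of radius 120 mm starts, bending upwards through 30 degrees, as far as bend_mid.
- bend_mid (a point): On the rod's centre line at (15, 0, 176.1) mm in the stand's frame, where the rod climbs at 30 degrees; from here an arc of radius 120 mm bends back to level at bend_end.
- bend_end (a point): On the rod's centre line at (75, 0, 192.2) mm in the stand's frame: the end of the bend; the rod is level from here to its free end.
- rail_tip (a point): Free end of the rod, on its centre line, at (161, 0, 192.2) mm in the stand's frame.
- panel_edge (a point): Middle of the lower outer edge of the white light panel that overhangs the parked head, at (-85, 0, 284) mm in the stand's frame. The panel reaches from here back over the mast (x -190), is 110 mm wide in y, its top at z 309.
- head: Loose camera head, about 0.35 kg, threaded on the low level part of the rod, origin at x -85 to -65 mm of the stand. Origin in the middle of its bore; x along the bore (outward at the start), z up. Aluminium block of 36 mm with a 18 mm through bore (square in section, brass lined); it hangs with its bore centre 3 mm below the rod's. Below: black box 46 x 46 mm, z -18 to -46 mm, then the lens.
- tab (a point): Where to hold the head, 43 mm above its origin: its orange grip tab, 40 (x) x 12 (y) mm, z 18 to 60 mm of the head; hold it across the 12 mm. The light panel leaves no room for an upright gripper there: come in tilted about 40 degrees, the gripper leaning towards the rail's free end. Held so, it passes the whole bend.
- lens_end (a point): Centre of the flat lower end of the head's lens barrel, 88 mm below the head's origin. The barrel is 44 mm in diameter and 42 mm long.
- stop: Loose red stop block, about 0.12 kg, threaded on the level end of the rail (x about 110 to 125 mm of the stand), 26 mm along the rail (x), 40 mm wide (y; hold it across this), 64 mm tall. Origin in the middle of its bore (18 mm wide), 22 mm below its top and 42 mm above its underside; it hangs with the bore centre 3 mm below the rod's centre line and slides off the free end.
- tray: Fixed blue open tray, 120 (x) x 150 (y) x 25 mm tall, wall and floor 4 mm. Origin under its centre, on the table. The tray and the dock may have changed places.
- dock: Fixed dock: base plate 100 x 100 x 8 mm carrying an upright round grey cup, 63 mm outside and 51 mm inside diameter, rim 50 mm above the table. Origin on the table on the cup's axis, z up.
- seat (a joint): Green disc seat inside the dock's cup. Value 0 at its top position (upper face 24 mm above the table), 0.012 m when fully down (upper face 12 mm above the table). It has no spring; friction of about 10 N holds it where it is, so the head's own weight does not move it, and it stays where pressed. It starts between 0 and 0.004. Pressed home, the head's origin is 100 mm above the table.
- earcase: Blue earbud case, 48 x 66 x 26 mm, loose bystander; origin under its centre.
- tin: Brass-coloured round tin, 54 mm diameter, 28 mm tall, loose bystander; origin under its centre.
- computer: Green single-board computer, 60 x 88 x 30 mm, loose bystander; origin under its centre.
- probe_foot: Black cone-shaped probe holder, 44 mm diameter, 90 mm tall, loose bystander; origin under its centre.
- key_plate: Fixed dark key-switch plate lying under the rail, 120 x 170 x 18 mm; origin under its centre.

How it is judged:
By the outcome, as a careful person would: the job done as asked, in the order asked, and still so for the second after the job is handed in, with the robot touching nothing.
It also fails if it takes over 72 s, if anything falls off the work surface, if the arm or the gripper's body presses on something with over 40 N, if the wrist force passes 120 N, or if a joint passes its speed limit or range.

## Robot

A 7-joint arm with a two-finger parallel gripper is mounted at the origin on the work surface. World frame = base frame: x ahead of the robot, y to its left, z up, the work surface at z = 0. Lengths are in m, angles in degrees, forces in N, time in s.
With the tool pointing down it reaches from about 0.425 to 0.875 m from the base axis. Payload 9.9 kg.
Tool frame: the origin (TCP) lies midway between the tips of the shut fingers; the grasp point (between the pads) lies 19 mm behind it; z points along the fingers, y is the line along which they close (so a half turn about z gives the same grasp; the last joint's range is limited). The gripper opens to 85 mm and grips with 20 to 120 N. Pads are 22 mm wide; open, the fingers measure 114 mm over their backs; the gripper's body (76 mm by 85 mm) begins 54 mm behind the grasp point. The pads swing forward as they close: fully open they stand 13 mm farther back than shut.
Start: joints at [60.344, 32.985, 1.427, 82.34, -0.859, 64.687, -3.237], TCP at [0.284, -0.612, 0.231] pointing down, gripper open.
Joint ranges: [-157.87, 157.87], [-19.46, 123.44], [-87.15, 90], [11.01, 140.99], [-62.26, 242.26], [9.8, 113.94], [-161.44, 161.44]. Speed limits (degrees/s): [127.2, 127.2, 172.46, 172.46, 180, 180, 180].

## Interface

Orientations are given as [roll, pitch, yaw] about the fixed x, y, z axes, in that order (R = Rz(yaw) Ry(pitch) Rx(roll)).
In Python, from plant import status, cams, job_done, models gives the robot as it stands. The module is installed in compiled form; this text tells all that it offers.
- The arm moves only by the tool servo_tool, never from a script. Its argument "motion" is a list of rows, each a list of 2 entries, a list of its own where there are three numbers: the shift along the tool's x, y, z in mm, then the turn, a rotation vector about the tool's x, y, z in rad. A call has 1 to 12 rows; each row is the pose to reach, as a shift and turn from the pose commanded when the call began, along the tool's axes at that moment; what a row does not reach only later rows make up. A row lasts 1/10 s, in which the tool goes at most 50 mm and 8.59 degrees, less where a joint would pass 70% of its speed; a pose out of reach is approached as far as the arm can. A call with a gripper value outside its range is refused whole. "fingers" is the closure, from 0 (fully open) to 1 (shut), set as the call begins (left out, the last holds). The fingers move at their own pace and stop on an object; "grip_force" is the grip in N (left out, the last holds). Time passes only in rows, so rows that repeat a pose let the fingers close. It gives the time, the measured TCP pose, the force, the opening and the grip force at its end, in the units of the state.
- status.state(): the state, without advancing time (a new reading comes with each control period).
- cams.get_image(name): name is "side" or "top"; returns the picture (480x640x3 uint8, red, green, blue); there is no depth.
- cams.camera_info(name): a dict with "fx", "fy", "cx", "cy" (pixels), "R" (3x3) and "t" (3): a world point X has camera coordinates R X + t. Camera axes: x right, y down, z forward; pixel columns grow to the right and rows downward; lengths in m; the calibration is good to about 2 mm. A picture is of the moment at which its call begins. camera_info takes no time and is no camera call.
- job_done(): hands the job in; it is judged then, once.
Trained networks look in the newest picture that a camera, given by its name, has taken for a name from the list of things; names that differ only in an ending like _2 or _b are one class to them, and where a whole thing is asked for, a point or a joint stands for the part that bears it (a point fixed in the world has none). Each returns a list of dicts, best first, with "score" (0 to 1); they miss things now and then, are a little off and sometimes report something else, mostly with a low value. They report only what shows in the picture. A call takes as long as a camera call.
- models.look_for(camera, label): "xy" ([column, row] in pixels, amid what is visible of it).
- models.place_of(camera, label): "xy" ([column, row] in pixels: a listed point, or the origin of a listed thing).
The state is a dict: "clock": time; "q": joint angles; "dq": joint speeds; "effort": joint torques, N m; "tool_pos": TCP position; "tool_rot": TCP orientation; "wrist_force": force on the tool from outside, world axes, zero at the start; "ft_torque": the same for the moment, N m; "grip_width": finger opening in m; "grip_force": force on a finger pad.
Only numpy, scipy, OpenCV 4.12 (cv2) and the standard library are available. Lean on these libraries where they do the work, as an engineer would, in place of code of your own. Each camera call takes 0.05 s, during which the arm holds its last target. There are 200 camera calls.

## Working session

There is one attempt and no reset: what is moved stays moved. The work goes in short steps, Python scripts to look and compute and a tool call to move; the robot and the scene stay as the last step left them, time stands still between calls to the robot, and variables do not carry over. Pictures are saved under pics/ and viewed, at most 10 in all, crops included, and the job is handed in when it is done.

Besides the shell and the picture viewer there is one more tool, called after "Request:" as a command line: name --argument value ..., lists and objects as JSON in quotes. servo_tool: Moves the arm, as the interface text tells. Its arguments: {"type":"object","properties":{"motion":{"type":"array","items":{"type":"array"}},"fingers":{"type":"number"},"grip_force":{"type":"number"}},"required":["motion"]}

```bash
mkdir -p pics; python3 - <<'E'
from plant import status,cams,models
import cv2,numpy as np
s=status.state()
for k,v in s.items(): print(k,np.round(v,3).tolist())
for c in ("side","top"):
    im=cams.get_image(c); cv2.imwrite(f"pics/{c}0.png",im[:,:,::-1])
    i=cams.camera_info(c); print(c,i)
    for n in ["stand","bend_start","bend_mid","bend_end","rail_tip","panel_edge","head","tab","lens_end","stop","tray","dock","seat","key_plate"]:
        r=models.place_of(c,n); print(n,[(np.round(d["xy"],1).tolist(),round(d["score"],2)) for d in r[:2]])
print(status.state()["clock"])
E
```

```text
clock 0.0
q [60.345, 33.031, 1.423, 82.386, -0.862, 64.689, -3.236]
dq [0.055, -0.101, -0.013, 0.02, 0.006, -0.006, 0.013]
effort [-0.001, -76.576, 2.251, -28.597, 0.015, 0.013, 0.0]
tool_pos [0.284, -0.612, 0.23]
tool_rot [-179.904, 0.003, 24.856]
wrist_force [0.419, 0.138, -0.246]
ft_torque [0.001, 0.018, -0.024]
grip_force 0.0
grip_width 0.085
side {'fx': 443.16492827413623, 'fy': 443.16492827413623, 'cx': 316.3194214698614, 'cy': 238.0030818620851, 'R': array([[-9.34142636e-01, -3.56899591e-01,  4.66832851e-04],
       [-2.86006092e-01,  7.47803541e-01, -5.99158058e-01],
       [ 2.13490167e-01, -5.59832605e-01, -8.00630628e-01]]), 't': array([0.52104715, 0.33694381, 0.80223937])}
stand [([323.4, 308.7], 0.73)]
bend_start [([300.7, 340.8], 0.55)]
bend_mid [([320.0, 309.8], 0.87)]
bend_end [([340.0, 278.7], 0.67)]
rail_tip [([365.0, 246.0], 0.6), ([240.3, 279.5], 0.35)]
panel_edge [([277.4, 322.4], 0.59)]
head [([284.8, 358.3], 0.84)]
tab []
lens_end [([335.5, 211.0], 0.57)]
stop [([355.6, 266.3], 0.82)]
tray [([408.8, 230.7], 0.79)]
dock [([377.2, 353.5], 0.62)]Traceback (most recent call last):
  File "<stdin>", line 9, in <module>
ValueError: it knows: bend_end, bend_mid, bend_start, computer, dock, earcase, head, key_plate, lens_end, panel_edge, probe_foot, rail_tip, stand, stop, tab, tin, tray
```

```bash
python3 - <<'E'
from plant import status,cams,models
import cv2,numpy as np,json
out={}
for c in ("side","top"):
    im=cams.get_image(c); cv2.imwrite(f"pics/{c}0.png",im[:,:,::-1])
    i=cams.camera_info(c); out[c]={k:np.array(v).tolist() for k,v in i.items()}
    print(c,"cam pos",-np.array(i["R"]).T@np.array(i["t"]))
    if c=="top":
      print(i)
      for n in ["stand","bend_start","bend_mid","bend_end","rail_tip","panel_edge","head","tab","lens_end","stop","tray","dock","key_plate"]:
        r=models.place_of(c,n); print(n,[(np.round(d["xy"],1).tolist(),round(d["score"],2)) for d in r[:2]])
json.dump(out,open("cam.json","w"))
print(status.state()["clock"])
E
```

```text
side cam pos [0.41183012 0.3831135  0.84393677]
top cam pos [ 0.51551324 -0.08420454  1.0189526 ]
{'fx': 523.3516836262676, 'fy': 523.3516836262676, 'cx': 322.1131968017828, 'cy': 233.1898298199702, 'R': array([[ 0.01944404, -0.99970772, -0.01436672],
       [-0.99406228, -0.01779154, -0.10734821],
       [ 0.10706122,  0.0163687 , -0.99411768]]), 't': array([-0.07956458,  0.62033687,  0.95914563])}
stand []
bend_start [([210.3, 269.6], 0.87), ([166.0, 256.9], 0.75)]
bend_mid [([245.1, 282.2], 0.76)]
bend_end [([276.0, 291.9], 0.81)]
rail_tip [([331.2, 303.2], 0.69)]
panel_edge [([169.8, 259.4], 0.82)]
head [([195.9, 266.2], 0.74)]
tab [([189.7, 262.5], 0.95), ([305.1, 294.1], 0.75)]
lens_end [([209.0, 267.8], 0.67), ([452.6, 335.0], 0.65)]
stop [([305.6, 296.5], 0.93), ([244.8, 278.7], 0.64)]
tray [([450.1, 332.3], 0.59), ([188.1, 266.6], 0.17)]
dock [([441.6, 244.2], 0.96), ([240.3, 167.7], 0.56)]
key_plate [([304.5, 270.6], 0.87)]
1.4
```

View pics/side0.png

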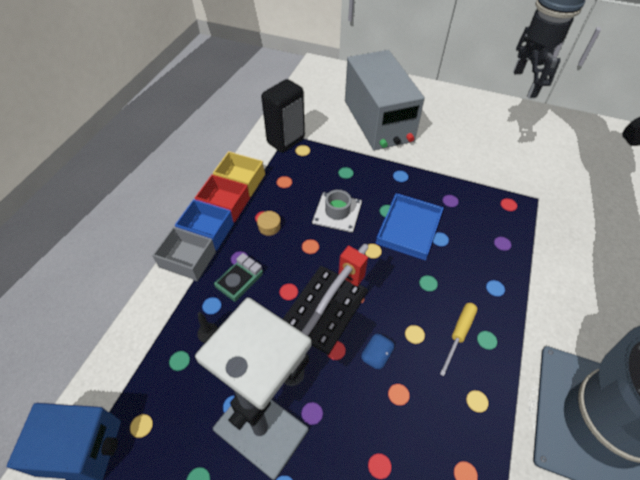

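View pics/top0.png

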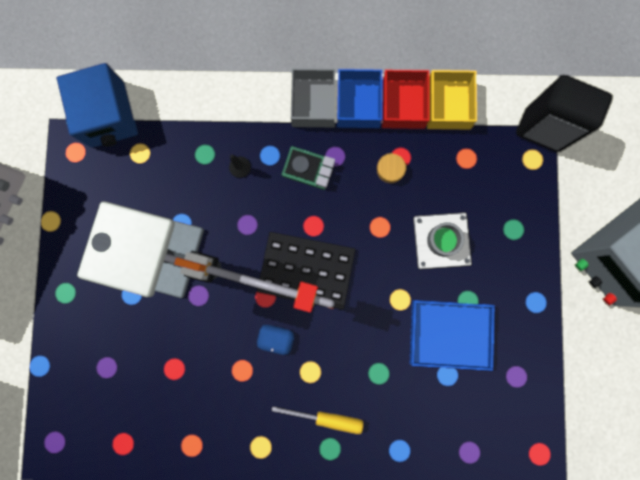

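The side view shows the panel (255,350), stop (352,265), cup (338,207) and tray (410,226). The top view shows the tab (188,265), stop (306,297), cup (446,240) and tray (453,335). The side `dock` hit at (377,353) is wrong because that is the earcase. Next I fit the stand pose.

```bash
cat > h.py <<'E'
import numpy as np,json
from scipy.optimize import least_squares
from scipy.spatial.transform import Rotation as Ro
C=json.load(open("cam.json"))
def proj(c,X):
    i=C[c]; p=np.array(i["R"])@np.array(X)+np.array(i["t"]); return np.array([i["fx"]*p[0]/p[2]+i["cx"],i["fy"]*p[1]/p[2]+i["cy"]])
def back(c,uv,z):
    i=C[c]; R=np.array(i["R"]); o=-R.T@np.array(i["t"]); d=R.T@np.array([(uv[0]-i["cx"])/i["fx"],(uv[1]-i["cy"])/i["fy"],1]); return o+d*(z-o[2])/d[2]
def pose(p):  # x,y,yawdeg
    return lambda q: Ro.from_euler("z",p[2],degrees=True).apply(np.array(q)/1000.)+[p[0],p[1],0]
E
python3 - <<'E'
from h import *
P=dict(bs=(-45,0,160),bm=(15,0,176.1),be=(75,0,192.2),rt=(161,0,192.2),pe=(-85,0,284))
obs=[("side","bs",(300.7,340.8)),("side","bm",(320,309.8)),("side","be",(340,278.7)),("side","rt",(365,246)),("side","pe",(277.4,322.4)),
("top","bs",(210.3,269.6)),("top","bm",(245.1,282.2)),("top","be",(276,291.9)),("top","rt",(331.2,303.2)),("top","pe",(169.8,259.4))]
f=lambda p: np.concatenate([proj(c,pose(p)(P[n]))-uv for c,n,uv in obs])
a=back("top",(210,270),.16);b=back("top",(331,303),.192)
yaw=np.degrees(np.arctan2(*(b-a)[1::-1]))
r=least_squares(f,[a[0],a[1],yaw],loss="soft_l1",x_scale=[.01,.01,1]); print(r.x,np.round(r.fun.reshape(-1,2),1))
T=pose(r.x)
for n in P: print(n,T(P[n]).round(4))
print("stop xs from views",[ ([np.round(((back(c,uv,.189)-T((0,0,0)))[:2]@(T((1000,0,0))-T((0,0,0)))[:2]),4)]) for c,uv in (("top",(305.6,296.5)),("side",(355.6,266.3)))])
print("head x", [np.round(((back(c,uv,z)-T((0,0,0)))[:2]@(T((1000,0,0))-T((0,0,0)))[:2]),4) for c,uv,z in (("top",(195.9,266.2),.157),("top",(189.7,262.5),.2),("side",(284.8,358.3),.157))])
for c,uv in (("top",(450.1,332.3)),("side",(408.8,230.7)),("top",(441.6,244.2))): print("tray/dock",c,back(c,uv,0))
print("cup rim",back("top",(445,239.5),.05),back("side",(338,202),.05),back("side",(335.5,211),0.0))
print(Ro.from_euler("xyz",[-179.9,0,24.86],degrees=True).as_matrix().round(3))
E
```

```text
[ 5.33553864e-01  6.79507731e-02 -1.04171212e+02] [[-1.1 -0.1]
 [ 0.5 -0.5]
 [ 0.5  0.6]
 [ 1.5  0. ]
 [ 2.3  3.4]
 [ 0.6 -0. ]
 [-0.8 -3.2]
 [ 3.2 -3. ]
 [ 0.8  0.3]
 [-5.8 -0.6]]
bs [0.5446 0.1116 0.16  ]
bm [0.5299 0.0534 0.1761]
be [ 0.5152 -0.0048  0.1922]
rt [ 0.4941 -0.0881  0.1922]
pe [0.5544 0.1504 0.284 ]
stop xs from views [[np.float64(0.1181)], [np.float64(0.1143)]]
head x [np.float64(-0.0712), np.float64(-0.0712), np.float64(-0.0819)]
tray/dock top [ 0.43900364 -0.31591151  0.        ]
tray/dock side [ 0.4366623  -0.30709341  0.        ]
tray/dock top [ 0.60784948 -0.30055121  0.        ]
cup rim [ 0.61217823 -0.29626012  0.05      ] [ 0.61352662 -0.29057461  0.05      ] [ 0.62221908 -0.30259821  0.        ]
[[ 0.907  0.42  -0.001]
 [ 0.42  -0.907  0.002]
 [ 0.    -0.002 -1.   ]]
```

```bash
python3 - <<'E'
import cv2
a=cv2.imread("pics/top0.png")[180:390,380:560]; b=cv2.imread("pics/top0.png")[220:340,140:360]
cv2.imwrite("pics/dockcrop.png",cv2.resize(a,None,fx=2.8,fy=2.8,interpolation=cv2.INTER_CUBIC))
E
```

```text
(no output)
```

View pics/dockcrop.png

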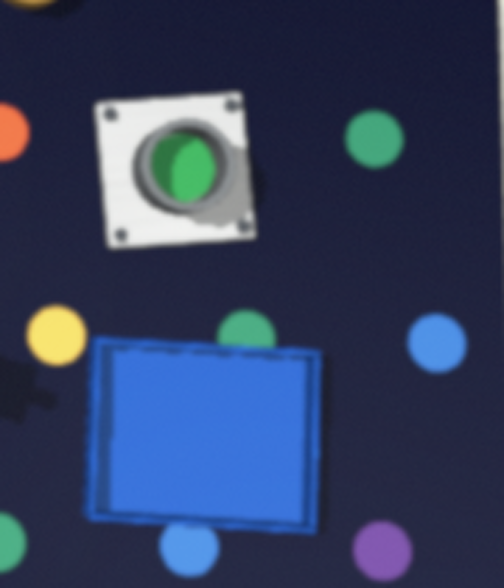

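The crop shows the cup centred near (446,240) and the tray centre near (453,335) in full-picture pixels. Now I set out towards a point above the stop.

Request:
servo_tool --motion '[[[9,-8,-10],[0,0,-0.02]],[[26,-25,-25],[0,0,-0.05]],[[50,-48,-40],[0,0,-0.1]],[[80,-76,-55],[0,0,-0.17]],[[111,-107,-70],[0,0,-0.24]],[[142,-136,-70],[0,0,-0.31]],[[173,-166,-70],[0,0,-0.38]],[[204,-196,-70],[0,0,-0.44]],[[235,-226,-70],[0,0,-0.5]],[[266,-256,-70],[0,0,-0.57]],[[297,-285,-70],[0,0,-0.63]],[[328,-315,-70],[0,0,-0.69]]]' --fingers 0 --grip_force 40

```text
clock: 2.6
tool_pos: [0.4492, -0.1865, 0.3023]
tool_rot: [179.9, 0.0, 64.6]
wrist_force: [0.4, 0.7, -1.1]
grip_width: 0.0856
grip_force: 0.0
```

```bash
cat >> h.py <<'E'
def cur():
    from plant import status
    s=status.state(); return np.array(s["tool_pos"]),Ro.from_euler("xyz",s["tool_rot"],degrees=True),s
def rel(p,R):
    p0,R0,s=cur(); d=R0.inv().apply(np.array(p)-p0)*1000; w=(R0.inv()*R).as_rotvec()
    print("clock %.2f"%s["clock"],"pos",p0.round(4),"rot",np.round(s["tool_rot"],2),"F",np.round(s["wrist_force"],1),"M",np.round(s["ft_torque"],2),"gw",round(s["grip_width"],4))
    print(" shift",d.round(1),"turn",w.round(3))
def rot(yaw,lean=0):
    "tool down, x along -rail(yaw), y across; lean deg of body towards rail end; lean about tool y"
    d=np.array([np.cos(np.radians(yaw)),np.sin(np.radians(yaw)),0]);l=np.radians(lean)
    z=-np.cos(l)*np.array([0,0,1])-np.sin(l)*d; y=np.array([-d[1],d[0],0]); return Ro.from_matrix(np.c_[np.cross(y,z),y,z])
E
python3 - <<'E'
from h import *
import cv2
rel((.505,-.0445,.30),rot(-104.17))
# rod line in top image
im=cv2.imread("pics/top0.png").astype(float).mean(2)
T=pose((.53355,.06795,-104.171))
for s,z in ((90,192.2),(100,192.2),(140,192.2),(150,192.2),(-40,160),(-20,162.6),(5,171)):
    p=proj("top",T((s,0,z)));q=proj("top",T((s,20,z)));n=(q-p)/20
    k=np.arange(-14,14.1,.5);X=p+k[:,None]*n
    v=cv2.remap(im.astype(np.float32),X[:,0].astype(np.float32),X[:,1].astype(np.float32),cv2.INTER_LINEAR).ravel()
    print(s,"mm/px %.2f"%(1/np.linalg.norm(n)),v[::2].astype(int))
for nme,uv,z in (("plate",(442.4,240.9),.008),("rim",(446.4,239.6),.05),("tray",(453,335.4),.025)): print(nme,back("top",uv,z).round(4))
E
```

```text
clock 2.60 pos [ 0.4492 -0.1865  0.3023] rot [1.7992e+02 1.0000e-02 6.4610e+01] F [ 0.4  0.7 -1.1] M [ 0.01 -0.09 -0.03] gw 0.0856
 shift [152.2 -10.5   2.3] turn [ 0.001  0.    -0.196]
90 mm/px 1.56 [ 28  28  28  28  31  37  58  83 109 132 152 163 171 176 175 173 165 153
 138 114  90  64  48  34  29  27  27  25  24]
100 mm/px 1.56 [ 32  33  32  33  34  42  56  80 105 130 148 162 170 174 174 170 164 152
 136 115  91  67  49  38  33  32  30  30  29]
140 mm/px 1.56 [ 45  45  44  44  43  46  52  66  82 101 114 126 134 140 144 141 135 125
 109  90  69  59  54  79 106 131 142 140 121]
150 mm/px 1.56 [ 45  45  45  45  46  49  62  80 107 130 150 163 173 177 176 173 164 153
 137 117  93  72  57  48  46  45  45  45  44]
-40 mm/px 1.63 [ 17  17  17  17  19  25  35  51  67  81  91  98 101 103 103 102  99  93
  86  74  60  43  32  23  19  18  17  17  17]
-20 mm/px 1.63 [24 24 24 25 27 30 39 52 68 80 91 95 98 99 98 98 95 91 84 74 60 47 36 29
 26 26 25 24 25]
5 mm/px 1.61 [ 25  25  25  26  27  30  41  55  71  85  98 105 108 108 108 107 105  99
  89  76  61  47  37  29  26  25  26  26  25]
plate [ 0.6136 -0.3004  0.008 ]
rim [ 0.612  -0.2988  0.05  ]
tray [ 0.4353 -0.3156  0.025 ]
```

Request:
servo_tool --motion '[[[30,-2,0],[0,0,-0.04]],[[75,-5,0],[0,0,-0.1]],[[115,-8,0],[0,0,-0.16]],[[145,-10,0],[0,0,-0.19]],[[152,-10.5,2],[0,0,-0.196]],[[152,-10.5,10],[0,0,-0.196]],[[152,-10.5,35],[0,0,-0.196]],[[152,-10.5,65],[0,0,-0.196]],[[152,-10.5,95],[0,0,-0.196]],[[152,-10.5,115],[0,0,-0.196]],[[152,-10.5,128],[0,0,-0.196]],[[152,-10.5,128],[0,0,-0.196]]]'

```text
clock: 3.8
tool_pos: [0.5033, -0.0488, 0.1716]
tool_rot: [-179.8, 0.1, 75.5]
wrist_force: [0.3, 0.1, 0.5]
grip_width: 0.0855
grip_force: 0.0
```

```bash
python3 - <<'E'
from h import *
from plant import cams,models
import cv2
im=cams.get_image("side"); cv2.imwrite("pics/side1.png",cv2.resize(im[180:330,260:460,::-1],None,fx=4,fy=4))
rel((.5051,-.0445,.174),rot(-104.17))
for c in("side",): print([(d["xy"],d["score"]) for d in models.place_of(c,"stop")])
E
```

```text
clock 3.85 pos [ 0.5041 -0.0485  0.1728] rot [-1.799e+02  6.000e-02  7.552e+01] F [ 0.1 -0.8  0.9] M [ 0.03 -0.    0.02] gw 0.0858
 shift [ 4.1 -0.1 -1.2] turn [-0.002  0.001 -0.005]
[([354.3, 262.0], 0.58)]
```

View pics/side1.png

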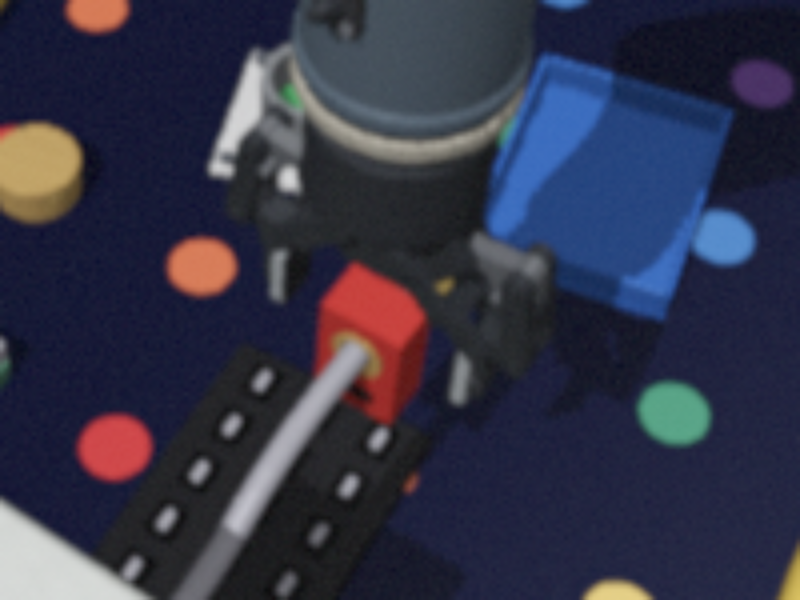

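The red block, crop (370,340), sits between the two fingers at (285,270) and (460,375). Closing now.

Request:
servo_tool --motion '[[[2,0,0],[0,0,-0.005]],[[4,0,0],[0,0,-0.005]],[[4,0,0],[0,0,-0.005]],[[4,0,0],[0,0,-0.005]],[[4,0,0],[0,0,-0.005]],[[4,0,0],[0,0,-0.005]],[[4,0,0],[0,0,-0.005]],[[4,0,0],[0,0,-0.005]],[[4,0,0],[0,0,-0.005]]]' --fingers 1 --grip_force 40

```text
clock: 4.8
tool_pos: [0.5065, -0.0431, 0.1739]
tool_rot: [179.9, -0.0, 75.9]
wrist_force: [-1.2, 1.4, 6.8]
grip_width: 0.0396
grip_force: 41.2
```

Request:
servo_tool --motion '[[[0,0,-1],[0,0,0]],[[0,0,-2],[0,0,0]],[[0,0,-3],[0,0,0]],[[-3,0,-3],[0,0,0]],[[-7,0,-3],[0,0,0]],[[-12,0,-3],[0,0,0]],[[-17,0,-3],[0,0,0]],[[-20,0,-3],[0,0,0]]]'

```text
clock: 5.6
tool_pos: [0.501, -0.0636, 0.1762]
tool_rot: [-180.0, 0.0, 75.9]
wrist_force: [-0.1, 0.4, -1.7]
grip_width: 0.0396
grip_force: 40.6
```

Request:
servo_tool --motion '[[[-5,0,0],[0,0,0]],[[-13,0,0],[0,0,0]],[[-22,0,0],[0,0,0]],[[-31,0,0],[0,0,0]],[[-40,0,0],[0,0,0]],[[-50,0,0],[0,0,0]],[[-60,0,0],[0,0,0]],[[-72,0,0],[0,0,0]],[[-82,0,0],[0,0,0]],[[-82,0,0],[0,0,0]]]'

```text
clock: 6.6
tool_pos: [0.4808, -0.1441, 0.1762]
tool_rot: [-180.0, 0.0, 75.8]
wrist_force: [-0.3, -0.2, -0.9]
grip_width: 0.0396
grip_force: 40.6
```

```bash
python3 - <<'E'
from h import *
rel((.436,-.314,.10),rot(-104.17))
rel((.436,-.314,.034),rot(-104.17))
E
```

```text
clock 6.60 pos [ 0.4808 -0.1441  0.1762] rot [-1.7999e+02  4.0000e-02  7.5760e+01] F [-0.3 -0.2 -0.9] M [ 0.01  0.01 -0.02] gw 0.0396
 shift [-175.6   -1.6   76.3] turn [-0.     0.001 -0.001]
clock 6.60 pos [ 0.4808 -0.1441  0.1762] rot [-1.7999e+02  4.0000e-02  7.5760e+01] F [-0.3 -0.2 -0.9] M [ 0.01  0.01 -0.02] gw 0.0396
 shift [-175.6   -1.6  142.3] turn [-0.     0.001 -0.001]
```

Request:
servo_tool --motion '[[[-15,0,0],[0,0,0]],[[-40,0,10],[0,0,0]],[[-70,0,30],[0,0,0]],[[-100,-1,55],[0,0,0]],[[-130,-1,72],[0,0,0]],[[-158,-1,80],[0,0,0]],[[-172,-1.6,90],[0,0,0]],[[-176,-1.6,110],[0,0,0]],[[-176,-1.6,128],[0,0,0]],[[-176,-1.6,138],[0,0,0]],[[-176,-1.6,143],[0,0,0]],[[-176,-1.6,143],[0,0,0]]]'

```text
clock: 7.8
tool_pos: [0.4372, -0.3119, 0.0331]
tool_rot: [-180.0, -0.0, 76.0]
wrist_force: [0.4, -0.3, -0.8]
grip_width: 0.0397
grip_force: 40.6
```

Request:
servo_tool --motion '[[[0,0,1],[0,0,0]],[[0,0,2],[0,0,0]],[[0,0,2],[0,0,0]],[[0,0,2],[0,0,0]]]'

```text
clock: 8.2
tool_pos: [0.4371, -0.3127, 0.0316]
tool_rot: [180.0, 0.0, 75.9]
wrist_force: [-0.5, -0.1, -0.4]
grip_width: 0.0394
grip_force: 40.6
```

Request:
servo_tool --motion '[[[0,0,0],[0,0,0]],[[0,0,0],[0,0,0]],[[0,0,0],[0,0,0]],[[0,0,-5],[0,0,0]],[[0,0,-20],[0,0,0]],[[0,0,-50],[0,0,0]],[[0,0,-90],[0,0,0]],[[0,0,-135],[0,0,0]],[[0,0,-180],[0,0,0]],[[0,0,-215],[0,0,0]],[[0,0,-230],[0,0,0]]]' --fingers 0.3

```text
clock: 9.3
tool_pos: [0.4379, -0.3129, 0.2655]
tool_rot: [179.7, 0.1, 75.9]
wrist_force: [0.4, -0.8, -0.1]
grip_width: 0.0599
grip_force: 0.0
```

```bash
python3 - <<'E'
from h import *
from plant import cams,models
import cv2
T=pose((.53355,.06795,-104.171))
for c in ("top","side"):
  im=cams.get_image(c); cv2.imwrite(f"pics/{c}2.png",im[:,:,::-1])
  for n in ("head","tab","stop","lens_end"):
    for d in models.place_of(c,n)[:2]: print(c,n,np.round(d["xy"],1),round(d["score"],2))
# candidate predictions of tab (top end) for head s
for s in (-85,-75,-65):
  print(s,[(c,proj(c,T((s,0,z))).round(1).tolist()) for c in ("top","side") for z in (200,217,157)])
rel((0.5,0,.3),rot(-104.17))
E
```

```text
top head [195.6 264.6] 0.74
top tab [187.  266.4] 0.97
top tab [450.4 331.9] 0.74
top stop [456.9 336.3] 0.71
top stop [206.3 267.5] 0.56
top lens_end [207.9 266.9] 0.94
top lens_end [195.6 266.2] 0.44
side head [287.8 358.2] 0.86
side tab [239.8 279.8] 0.72
side stop [414.7 214.7] 0.77
side lens_end [289.6 373.6] 0.54
side lens_end [413.1 217.9] 0.24
-85 [('top', [180.8, 261.9]), ('top', [177.7, 261.3]), ('top', [188.2, 263.3]), ('side', [283.3, 350.1]), ('side', [282.6, 345.6]), ('side', [284.9, 360.7])]
-75 [('top', [186.9, 263.6]), ('top', [183.9, 263.0]), ('top', [193.9, 264.9]), ('side', [287.3, 345.0]), ('side', [286.7, 340.4]), ('side', [288.7, 355.8])]
-65 [('top', [193.0, 265.3]), ('top', [190.1, 264.8]), ('top', [199.7, 266.5]), ('side', [291.2, 340.0]), ('side', [290.7, 335.3]), ('side', [292.4, 351.0])]
clock 9.80 pos [ 0.4366 -0.3123  0.2604] rot [-1.7991e+02 -4.0000e-02  7.5910e+01] F [ 0.1 -0.7 -0.3] M [ 0.   -0.03  0.02] gw 0.0598
 shift [318.4 -14.6 -39.4] turn [-0.002 -0.001  0.001]
```

```bash
python3 - <<'E'
import cv2,numpy as np
a=cv2.imread("pics/top2.png"); b=cv2.imread("pics/side2.png")
A=cv2.resize(a[235:315,150:350],(800,320),interpolation=cv2.INTER_CUBIC)
B=np.hstack([cv2.resize(b[300:400,240:365],(350,280),interpolation=cv2.INTER_CUBIC),cv2.resize(a[285:385,380:540],(450,280),interpolation=cv2.INTER_CUBIC)])
cv2.imwrite("pics/c2.png",np.vstack([A,B]))
E
```

```text
(no output)
```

View pics/c2.png

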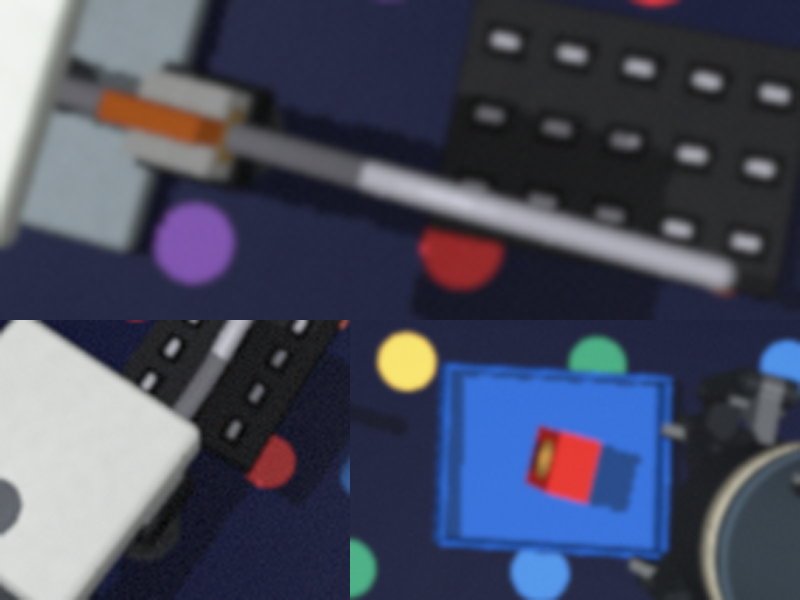

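The stop stands upright in the tray at (440,335). The tab's top face spans (175,261)–(198,268), so the head is at s ≈ -71 mm. Next I compute the tilted approach.

```bash
cat >> h.py <<'E'
T=pose((.53355,.06795,-104.171))
E
python3 - <<'E'
from h import *
R=rot(-104.17,40); g=np.array([-67,0,204.]); zt=np.array([-np.sin(np.radians(40)),0,-np.cos(np.radians(40))])
for b in (110,0): 
  p=T(g+zt*(19-b)); print(b,p.round(4)); rel(p,R)
E
```

```text
110 [0.5356 0.0762 0.2737]
clock 9.80 pos [ 0.4366 -0.3123  0.2604] rot [-1.7991e+02 -4.0000e-02  7.5910e+01] F [ 0.1 -0.7 -0.3] M [ 0.   -0.03  0.02] gw 0.0598
 shift [401.    1.5 -13. ] turn [-0.002  0.697  0.001]
0 [0.5529 0.1448 0.1894]
clock 9.80 pos [ 0.4366 -0.3123  0.2604] rot [-1.7991e+02 -4.0000e-02  7.5910e+01] F [ 0.1 -0.7 -0.3] M [ 0.   -0.03  0.02] gw 0.0598
 shift [471.6   1.7  71.3] turn [-0.002  0.697  0.001]
```

Request:
servo_tool --motion '[[[12,0,-8],[0,0.02,0]],[[40,0,-20],[0,0.08,0]],[[80,0,-30],[0,0.16,0]],[[122,0,-40],[0,0.25,0]],[[165,1,-45],[0,0.34,0]],[[208,1,-50],[0,0.43,0]],[[251,1,-50],[0,0.52,0]],[[294,1,-45],[0,0.6,0]],[[335,1,-35],[0,0.66,0]],[[370,1.5,-25],[0,0.69,0]],[[393,1.5,-16],[0,0.697,0]],[[401,1.5,-13],[0,0.697,0]]]' --fingers 0.4

```text
clock: 11.0
tool_pos: [0.5354, 0.0789, 0.2743]
tool_rot: [-179.9, -40.1, 76.0]
wrist_force: [-0.6, -0.1, 0.3]
grip_width: 0.0516
grip_force: 0.0
```

```bash
python3 - <<'E'
from h import *
from plant import cams,models
import cv2
a=cams.get_image("side");b=cams.get_image("top")
cv2.imwrite("pics/c3.png",np.hstack([cv2.resize(a[220:420,220:420,::-1],(400,400)),cv2.resize(b[180:380,130:330,::-1],(400,400))]))
R=rot(-104.17,40); g=np.array([-67,0,204.]); zt=np.array([-np.sin(np.radians(40)),0,-np.cos(np.radians(40))])
rel(T(g+zt*19),R)
print(cur()[2]["q"])
E
```

```text
clock 11.10 pos [0.5358 0.0772 0.2746] rot [-179.98  -39.97   76.02] F [ 0.9 -0.6  0.2] M [-0.63  0.19 -0.01] gw 0.0514
 shift [ -1.3   0.4 110.1] turn [-0.003  0.001  0.003]
[ 39.37786847  24.3807822  -38.78950443 110.32630239 -33.67381942
  47.90219655  12.61686561]
```

View pics/c3.png

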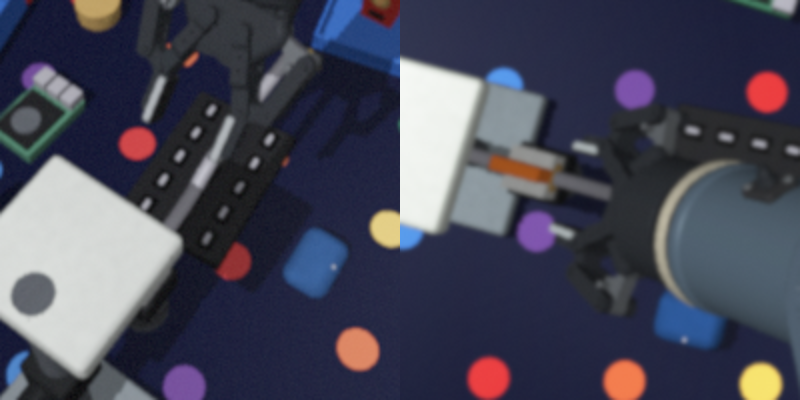

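The fingers straddle the tab line, tips at top crop (585,148) and (562,232). Moving in.

Request:
servo_tool --motion '[[[0,0,10],[0,0,0]],[[-1,0,30],[0,0,0.003]],[[-1,0.4,52],[0,0,0.003]],[[-1,0.4,72],[0,0,0.003]],[[-1,0.4,88],[0,0,0.003]],[[-1,0.4,100],[0,0,0.003]],[[-1,0.4,107],[0,0,0.003]],[[-1,0.4,110],[0,0,0.003]],[[-1,0.4,110],[0,0,0.003]]]'

```text
clock: 12.0
tool_pos: [0.5536, 0.1433, 0.1893]
tool_rot: [-179.9, -39.9, 75.6]
wrist_force: [0.7, -1.0, -0.1]
grip_width: 0.0512
grip_force: 0.0
```

Request:
servo_tool --motion '[[[0,0,0],[0,0,0]],[[0,0,0],[0,0,0]],[[0,0,0],[0,0,0]],[[0,0,0],[0,0,0]],[[0,0,0],[0,0,0]],[[0,0,0],[0,0,0]],[[0,0,0],[0,0,0]],[[0,0,0],[0,0,0]]]' --fingers 1 --grip_force 60

```text
clock: 12.8
tool_pos: [0.5535, 0.1434, 0.1897]
tool_rot: [-179.9, -39.9, 75.7]
wrist_force: [-3.1, -2.8, 6.3]
grip_width: 0.0113
grip_force: 59.1
```

```bash
python3 - <<'E'
from h import *
R=rot(-104.17,40); g=np.array([-67,0,204.]); zt=np.array([-np.sin(np.radians(40)),0,-np.cos(np.radians(40))])
rel(T(g+zt*19),R)
E
```

```text
clock 12.80 pos [0.5535 0.1434 0.1897] rot [-179.88  -39.94   75.68] F [-3.1 -2.8  6.3] M [-0.36  0.47  0.27] gw 0.0113
 shift [ 0.7 -0.9  0.9] turn [-0.     0.001 -0.002]
```

Request:
servo_tool --motion '[[[0.6,0,-0.8],[0,0,0]],[[1.3,0,-1.5],[0,0,0]],[[1.9,0,-2.3],[0,0,0]],[[1.9,0,-2.3],[0,0,0]],[[1.9,0,-2.3],[0,0,0]]]'

```text
clock: 13.3
tool_pos: [0.5534, 0.1436, 0.1922]
tool_rot: [-179.8, -39.9, 75.7]
wrist_force: [-0.1, -0.3, -4.1]
grip_width: 0.0112
grip_force: 58.3
```

```bash
cat >> h.py <<'E'
def rail(l):
    "arc length l from bend_start -> s,z,pitch(rad), centred bore"
    A=120*np.pi/6
    if l<0: return -45+l,160,0
    if l<A: a=l/120; return -45+(120-.67)*np.sin(a),160.67+(120-.67)*(1-np.cos(a))-.67*0-.0,a
    if l<2*A:
        a=(2*A-l)/120; return 75-(120-.67)*np.sin(a),192.2-.67-(120-.67)*(1-np.cos(a)),a
    return 75+l-2*A,192.2,0
def Hp(l,off=(0,0)):
    s,z,a=rail(l); d=(T((1,0,0))-T((0,0,0)))*1000
    return T((s+off[0],0,z+off[1])), Ro.from_euler("z",-104.171,degrees=True)*Ro.from_euler("y",-a)
def plan(l0,ls):
    "rows from current tool pose with head at arc length l0"
    p0,R0,s=cur(); h0,G0=Hp(l0)
    print("clock %.2f"%s["clock"],"pos",p0.round(4),"rot",np.round(s["tool_rot"],2),"F",np.round(s["wrist_force"],1),"M",np.round(s["ft_torque"],2),"gw",round(s["grip_width"],4))
    for l in ls:
        h,G=Hp(l); M=G*G0.inv(); p=h+M.apply(p0-h0); R=M*R0
        print(l,"z%.1f"%(h[2]*1e3),(R0.inv().apply(p-p0)*1000).round(1).tolist(),(R0.inv()*R).as_rotvec().round(3).tolist())
E
python3 - <<'E'
from h import *
plan(-26,[-24,-20,-15,-10,-5,0,5,10,15,20,25,30])
E
```

```text
clock 13.30 pos [0.5534 0.1436 0.1922] rot [-179.85  -39.93   75.68] F [-0.1 -0.3 -4.1] M [-1.17  0.27  0.03] gw 0.0112
-24 z160.0 [-1.5, 0.0, -1.3] [0.0, 0.0, 0.0]
-20 z160.0 [-4.6, 0.0, -3.9] [0.0, 0.0, 0.0]
-15 z160.0 [-8.4, 0.0, -7.1] [0.0, 0.0, 0.0]
-10 z160.0 [-12.3, 0.0, -10.3] [0.0, 0.0, 0.0]
-5 z160.0 [-16.1, 0.0, -13.5] [0.0, 0.0, 0.0]
0 z160.7 [-19.5, 0.0, -17.2] [0.0, 0.0, 0.0]
5 z160.8 [-22.4, 0.0, -19.4] [-0.0, -0.042, 0.0]
10 z161.1 [-25.3, 0.0, -21.6] [-0.0, -0.083, 0.0]
15 z161.6 [-28.0, 0.0, -24.0] [-0.0, -0.125, 0.0]
20 z162.3 [-30.7, 0.0, -26.6] [-0.0, -0.167, 0.0]
25 z163.3 [-33.2, 0.0, -29.2] [-0.0, -0.208, 0.0]
30 z164.4 [-35.6, 0.0, -31.9] [-0.001, -0.25, 0.0]
```

Only the head's weight is on the wrist now. I refine the path so the pitch and centre come from the rod piece inside the bore.

```bash
cat >> h.py <<'E'
def rod(l):
    A=120*np.pi/6
    if l<0: return np.array([-45+l,160.])
    if l<A: a=l/120; return np.array([-45+120*np.sin(a),160+120*(1-np.cos(a))])
    if l<2*A: a=(2*A-l)/120; return np.array([75-120*np.sin(a),192.2-120*(1-np.cos(a))])
    return np.array([75+l-2*A,192.2])
def rail(l):
    P=np.array([rod(l+u) for u in np.linspace(-18,18,37)]); c=P[-1]-P[0]; a=np.arctan2(c[1],c[0])
    n=np.array([-np.sin(a),np.cos(a)]); e=(P-P[18])@n; q=P[18]+n*(e.min()+e.max())/2
    return q[0],q[1],a
E
python3 - <<'E'
from h import *
plan(-26,[-24,-20,-14,-8,-2,4,10,16,22,28,34])
E
```

```text
clock 13.30 pos [0.5534 0.1436 0.1922] rot [-179.85  -39.93   75.68] F [-0.1 -0.3 -4.1] M [-1.17  0.27  0.03] gw 0.0112
-24 z160.0 [-1.5, 0.0, -1.3] [0.0, 0.0, 0.0]
-20 z160.0 [-4.6, 0.0, -3.9] [0.0, 0.0, 0.0]
-14 z160.0 [-9.2, 0.0, -7.7] [-0.0, -0.002, 0.0]
-8 z160.1 [-13.5, 0.0, -11.3] [-0.0, -0.012, 0.0]
-2 z160.2 [-17.7, 0.0, -14.8] [-0.0, -0.03, 0.0]
4 z160.5 [-21.6, 0.0, -18.1] [-0.0, -0.056, 0.0]
10 z161.0 [-25.2, 0.0, -21.4] [-0.0, -0.091, 0.0]
16 z161.7 [-28.5, 0.0, -24.5] [-0.0, -0.134, 0.0]
22 z162.7 [-31.7, 0.0, -27.6] [-0.0, -0.183, 0.0]
28 z163.9 [-34.7, 0.0, -30.8] [-0.0, -0.233, 0.0]
34 z165.4 [-37.5, 0.0, -34.1] [-0.001, -0.283, 0.0]
```

Request:
servo_tool --motion '[[[-1.5,0,-1.3],[0,0,0]],[[-4.6,0,-3.9],[0,0,0]],[[-9.2,0,-7.7],[0,-0.002,0]],[[-13.5,0,-11.3],[0,-0.012,0]],[[-17.7,0,-14.8],[0,-0.03,0]],[[-21.6,0,-18.1],[0,-0.056,0]],[[-25.2,0,-21.4],[0,-0.091,0]],[[-27.4,0,-23.5],[0,-0.12,0]],[[-28.5,0,-24.5],[0,-0.134,0]],[[-28.5,0,-24.5],[0,-0.134,0]]]'

```text
clock: 14.3
tool_pos: [0.5443, 0.1078, 0.1934]
tool_rot: [-180.0, -32.2, 75.8]
wrist_force: [-0.0, -0.3, -3.7]
grip_width: 0.0112
grip_force: 58.4
```

```bash
python3 - <<'E'
from h import *
plan(16,[18,22,28,34,40,46,52,58,64,70,76,82])
E
```

```text
clock 14.30 pos [0.5443 0.1078 0.1934] rot [-179.96  -32.22   75.82] F [-0.  -0.3 -3.7] M [-0.87  0.27  0.01] gw 0.0112
18 z162.0 [-1.2, -0.0, -0.8] [-0.0, -0.016, 0.0]
22 z162.7 [-3.5, -0.0, -2.6] [-0.0, -0.05, 0.0]
28 z163.9 [-6.9, -0.0, -5.3] [-0.0, -0.1, 0.0]
34 z165.4 [-10.1, -0.0, -8.2] [-0.0, -0.15, 0.0]
40 z167.2 [-13.2, -0.0, -11.2] [-0.0, -0.2, 0.0]
46 z169.3 [-16.1, -0.0, -14.4] [-0.0, -0.25, 0.0]
52 z171.6 [-19.1, -0.0, -18.1] [-0.0, -0.289, 0.0]
58 z174.0 [-22.2, -0.0, -22.3] [-0.0, -0.311, 0.0]
64 z176.6 [-25.3, -0.0, -27.3] [-0.0, -0.316, 0.0]
70 z179.1 [-28.7, -0.0, -32.7] [-0.0, -0.304, 0.0]
76 z181.5 [-32.5, -0.0, -38.5] [-0.0, -0.276, 0.0]
82 z183.7 [-36.5, -0.0, -44.8] [-0.0, -0.23, 0.0]
```

Free of contact. Continuing.

Request:
servo_tool --motion '[[[-1.2,0,-0.8],[0,-0.016,0]],[[-3.5,0,-2.6],[0,-0.05,0]],[[-6.9,0,-5.3],[0,-0.1,0]],[[-10.1,0,-8.2],[0,-0.15,0]],[[-13.2,0,-11.2],[0,-0.2,0]],[[-16.1,0,-14.4],[0,-0.25,0]],[[-18.1,0,-16.9],[0,-0.277,0]],[[-19.1,0,-18.1],[0,-0.289,0]],[[-19.1,0,-18.1],[0,-0.289,0]]]'

```text
clock: 15.2
tool_pos: [0.5378, 0.0825, 0.1979]
tool_rot: [-179.9, -15.7, 75.8]
wrist_force: [-0.4, 0.8, -3.2]
grip_width: 0.0109
grip_force: 58.4
```

```bash
python3 - <<'E'
from h import *
plan(52,[54,58,64,70,76,82,88,94,100])
E
```

```text
clock 15.20 pos [0.5378 0.0825 0.1979] rot [-179.88  -15.7    75.77] F [-0.4  0.8 -3.2] M [-0.35  0.07  0.03] gw 0.0109
54 z172.4 [-1.4, -0.0, -1.0] [-0.0, -0.009, 0.0]
58 z174.0 [-4.2, -0.0, -3.2] [-0.0, -0.022, 0.0]
64 z176.6 [-8.6, -0.0, -7.0] [-0.0, -0.027, 0.0]
70 z179.1 [-13.4, -0.0, -11.3] [-0.0, -0.015, 0.0]
76 z181.5 [-18.6, -0.0, -15.8] [0.0, 0.013, -0.0]
82 z183.7 [-24.3, -0.0, -20.6] [0.0, 0.059, -0.0]
88 z185.7 [-30.3, -0.0, -25.3] [0.0, 0.109, -0.0]
94 z187.4 [-36.5, -0.0, -29.6] [0.0, 0.159, -0.0]
100 z188.8 [-42.9, -0.0, -33.7] [0.0, 0.209, -0.0]
```

Request:
servo_tool --motion '[[[-1.4,0,-1],[0,-0.009,0]],[[-4.2,0,-3.2],[0,-0.022,0]],[[-8.6,0,-7],[0,-0.027,0]],[[-13.4,0,-11.3],[0,-0.015,0]],[[-18.6,0,-15.8],[0,0.013,0]],[[-22.4,0,-19],[0,0.043,0]],[[-24.3,0,-20.6],[0,0.059,0]],[[-24.3,0,-20.6],[0,0.059,0]]]'

```text
clock: 16.0
tool_pos: [0.5307, 0.0525, 0.2111]
tool_rot: [-179.9, -19.1, 75.6]
wrist_force: [0.5, -0.2, -3.4]
grip_width: 0.011
grip_force: 58.5
```

```bash
python3 - <<'E'
from h import *
plan(82,[84,88,94,100,106,112,118,124,130,136,142,150])
E
```

```text
clock 16.00 pos [0.5307 0.0525 0.2111] rot [-179.88  -19.08   75.58] F [ 0.5 -0.2 -3.4] M [-0.49  0.07  0.01] gw 0.011
84 z184.4 [-1.9, 0.0, -1.7] [0.0, 0.017, -0.0]
88 z185.7 [-5.7, 0.0, -4.9] [0.0, 0.05, -0.0]
94 z187.4 [-11.7, 0.0, -9.6] [0.0, 0.1, -0.0]
100 z188.8 [-17.9, 0.1, -13.9] [0.001, 0.15, -0.0]
106 z189.9 [-24.3, 0.1, -17.9] [0.001, 0.2, -0.0]
112 z190.8 [-30.8, 0.1, -21.6] [0.001, 0.248, -0.0]
118 z191.4 [-37.2, 0.1, -24.9] [0.001, 0.288, -0.0]
124 z191.8 [-43.6, 0.2, -27.8] [0.001, 0.319, -0.0]
130 z192.1 [-49.8, 0.2, -30.4] [0.001, 0.342, -0.0]
136 z192.2 [-55.8, 0.2, -32.7] [0.001, 0.357, -0.0]
142 z192.2 [-61.7, 0.2, -34.8] [0.001, 0.364, -0.0]
150 z192.2 [-69.2, 0.3, -37.4] [0.001, 0.364, -0.0]
```

Request:
servo_tool --motion '[[[-1.9,0,-1.7],[0,0.017,0]],[[-5.7,0,-4.9],[0,0.05,0]],[[-11.7,0,-9.6],[0,0.1,0]],[[-17.9,0.1,-13.9],[0,0.15,0]],[[-24.3,0.1,-17.9],[0,0.2,0]],[[-28.8,0.1,-20.5],[0,0.235,0]],[[-30.8,0.1,-21.6],[0,0.248,0]],[[-30.8,0.1,-21.6],[0,0.248,0]]]'

```text
clock: 16.8
tool_pos: [0.522, 0.0184, 0.2212]
tool_rot: [-179.8, -33.3, 75.6]
wrist_force: [0.4, 0.2, -3.5]
grip_width: 0.0112
grip_force: 58.6
```

```bash
python3 - <<'E'
from h import *
plan(112,[114,118,124,130,136,142,150,160,170,180,190,195])
E
```

```text
clock 16.80 pos [0.522  0.0184 0.2212] rot [-179.84  -33.29   75.62] F [ 0.4  0.2 -3.5] M [-0.93  0.27  0.02] gw 0.0112
114 z191.0 [-1.8, 0.0, -1.6] [0.0, 0.014, -0.0]
118 z191.4 [-5.4, 0.0, -4.8] [0.0, 0.04, -0.0]
124 z191.8 [-10.8, 0.0, -9.2] [0.0, 0.071, -0.0]
130 z192.1 [-16.2, 0.0, -13.2] [0.0, 0.094, -0.0]
136 z192.2 [-21.5, 0.1, -17.0] [0.0, 0.109, -0.0]
142 z192.2 [-26.7, 0.1, -20.4] [0.0, 0.116, -0.0]
150 z192.2 [-33.3, 0.1, -24.8] [0.0, 0.116, -0.0]
160 z192.2 [-41.7, 0.1, -30.3] [0.0, 0.116, -0.0]
170 z192.2 [-50.1, 0.1, -35.8] [0.0, 0.116, -0.0]
180 z192.2 [-58.4, 0.1, -41.3] [0.0, 0.116, -0.0]
190 z192.2 [-66.8, 0.2, -46.8] [0.0, 0.116, -0.0]
195 z192.2 [-71.0, 0.2, -49.5] [0.0, 0.116, -0.0]
```

Request:
servo_tool --motion '[[[-1.8,0,-1.6],[0,0.014,0]],[[-5.4,0,-4.8],[0,0.04,0]],[[-10.8,0,-9.2],[0,0.071,0]],[[-16.2,0,-13.2],[0,0.094,0]],[[-21.5,0.1,-17],[0,0.109,0]],[[-26.7,0.1,-20.4],[0,0.116,0]],[[-33.3,0.1,-24.8],[0,0.116,0]],[[-40,0.1,-29.2],[0,0.116,0]],[[-46.7,0.1,-33.6],[0,0.116,0]],[[-50.1,0.1,-35.8],[0,0.116,0]],[[-50.1,0.1,-35.8],[0,0.116,0]]]'

```text
clock: 17.9
tool_pos: [0.507, -0.0414, 0.2239]
tool_rot: [-179.9, -39.9, 75.6]
wrist_force: [-0.7, 0.1, -3.8]
grip_width: 0.0108
grip_force: 58.6
```

```bash
python3 - <<'E'
from h import *
plan(170,[172,178,186,196,206,216,226,236,244,250])
E
```

```text
clock 17.90 pos [ 0.507  -0.0414  0.2239] rot [-179.86  -39.91   75.63] F [-0.7  0.1 -3.8] M [-1.15  0.3   0.03] gw 0.0108
172 z192.2 [-1.5, 0.0, -1.3] [0.0, -0.0, -0.0]
178 z192.2 [-6.1, 0.0, -5.1] [0.0, -0.0, -0.0]
186 z192.2 [-12.3, 0.0, -10.3] [0.0, -0.0, -0.0]
196 z192.2 [-19.9, 0.1, -16.7] [0.0, -0.0, -0.0]
206 z192.2 [-27.6, 0.1, -23.1] [0.0, -0.0, -0.0]
216 z192.2 [-35.3, 0.1, -29.5] [0.0, -0.0, -0.0]
226 z192.2 [-43.0, 0.1, -35.9] [0.0, -0.0, -0.0]
236 z192.2 [-50.6, 0.1, -42.3] [0.0, -0.0, -0.0]
244 z192.2 [-56.8, 0.1, -47.5] [0.0, -0.0, -0.0]
250 z192.2 [-61.4, 0.2, -51.3] [0.0, -0.0, -0.0]
```

Request:
servo_tool --motion '[[[-1.5,0,-1.3],[0,0,0]],[[-6.1,0,-5.1],[0,0,0]],[[-12.3,0,-10.3],[0,0,0]],[[-19.9,0.1,-16.7],[0,0,0]],[[-27.6,0.1,-23.1],[0,0,0]],[[-35.3,0.1,-29.5],[0,0,0]],[[-43,0.1,-35.9],[0,0,0]],[[-50.6,0.1,-42.3],[0,0,0]],[[-56.8,0.1,-47.5],[0,0,0]],[[-61.4,0.2,-51.3],[0,0,0]],[[-61.4,0.2,-51.3],[0,0,0]]]'

```text
clock: 19.0
tool_pos: [0.4875, -0.1193, 0.2237]
tool_rot: [-179.9, -39.9, 75.6]
wrist_force: [0.8, 0.7, -4.2]
grip_width: 0.0112
grip_force: 58.6
```

```bash
python3 - <<'E'
from h import *
p0,R0,s=cur(); h0,G0=Hp(250)
print(h0,p0,s["wrist_force"])
off=p0-h0; D=np.array([.6128,-.2996])
print("head->tcp",off)
for z in (.200,.11): rel(np.r_[D,z]+off,rot(-104.171,40))
E
```

```text
[ 0.48474915 -0.12532037  0.1922    ] [ 0.48747114 -0.11928382  0.22367078] [ 0.84288411  0.7129669  -4.1996009 ]
head->tcp [0.00272198 0.00603654 0.03147078]
clock 19.00 pos [ 0.4875 -0.1193  0.2237] rot [-179.85  -39.92   75.61] F [ 0.8  0.7 -4.2] M [-1.13  0.32 -0.03] gw 0.0112
 shift [-100.   167.1  -94.3] turn [-0.     0.001 -0.003]
clock 19.00 pos [ 0.4875 -0.1193  0.2237] rot [-179.85  -39.92   75.61] F [ 0.8  0.7 -4.2] M [-1.13  0.32 -0.03] gw 0.0112
 shift [-157.8  167.3  -25.3] turn [-0.     0.001 -0.003]
```

Off the rail cleanly. Refining the dock centre offline from the first pictures.

```bash
python3 - <<'E'
from h import *
import cv2
for c,ctr,win in (("top",(442,241),45),("side",(338,207),40)):
    im=cv2.imread(f"pics/{c}0.png"); hsv=cv2.cvtColor(im,cv2.COLOR_BGR2HSV)
    m=((hsv[...,1]<60)&(hsv[...,2]>70)).astype(np.uint8)
    w=np.zeros_like(m); w[ctr[1]-win:ctr[1]+win,ctr[0]-win:ctr[0]+win]=1; m*=w
    n,l,st,ce=cv2.connectedComponentsWithStats(m); k=1+st[1:,4].argmax()
    pts=np.column_stack(np.where(l==k))[:,::-1].astype(np.float32)
    h=cv2.convexHull(pts); W=np.array([back(c,p,.008)[:2] for p in h[:,0]],np.float32)
    print(c,st[k],cv2.minAreaRect(W*1000))
    g=((hsv[...,0]>50)&(hsv[...,0]<80)&(hsv[...,1]>100)&(hsv[...,2]>60)).astype(np.uint8)*w
    p=np.column_stack(np.where(g))[:,::-1]; print(" green",p.min(0),p.max(0),p.mean(0),"ellipse pred", proj(c,(.6128,-.2996,.024)), proj(c,(.6128,-.2996,.05)))
    # fit plate: optimise centre,yaw by overlap
    best=None
    def mask(x,y,a):
        r=pose((x,y,a)); M=np.zeros_like(m)
        cv2.fillConvexPoly(M,np.array([proj(c,r(q))*16 for q in ((-50,-50,8),(50,-50,8),(50,50,8),(-50,50,8))]).astype(np.int32),1,shift=4); return M
E
```

```text
top [ 413  212   59   58 2489] ((614.760009765625, -299.62432861328125), (105.53182983398438, 105.91870880126953), 5.126162052154541)
 green [435 228] [456 251] [445.49156627 239.1060241 ] ellipse pred [443.76656516 240.50920312] [446.80621236 239.19855259]
side [ 312  189   50   44 1456] ((617.9408569335938, -306.461669921875), (106.10105895996094, 130.81649780273438), 5.05259895324707)
 green [331 169] [352 206] [341.93063584 186.21387283] ellipse pred [339.07753348 206.55865326] [339.52921026 199.43335803]
```

Request:
servo_tool --motion '[[[-5,8,-5],[0,0,0]],[[-15,28,-16],[0,0,0]],[[-30,52,-30],[0,0,0]],[[-45,76,-44],[0,0,0]],[[-60,101,-58],[0,0,0]],[[-75,125,-71],[0,0,0]],[[-88,147,-83],[0,0,0]],[[-96,161,-91],[0,0,0]],[[-100,167,-94],[0,0,-0.003]],[[-100,167,-94],[0,0,-0.003]]]'

```text
clock: 20.0
tool_pos: [0.6161, -0.2924, 0.2306]
tool_rot: [-180.0, -40.0, 75.9]
wrist_force: [-0.2, 0.4, -3.2]
grip_width: 0.0113
grip_force: 58.9
```

```bash
python3 - <<'E'
from h import *
from plant import cams,models
import cv2
a=cams.get_image("side");b=cams.get_image("top")
cv2.imwrite("pics/side4.png",a[:,:,::-1]);cv2.imwrite("pics/top4.png",b[:,:,::-1])
cv2.imwrite("pics/c4.png",np.hstack([cv2.resize(a[130:280,260:410,::-1],(400,400),interpolation=cv2.INTER_CUBIC),cv2.resize(b[170:320,370:520,::-1],(400,400),interpolation=cv2.INTER_CUBIC)]))
p0,R0,s=cur(); h=p0-np.array([.0027,.0060,.0315]); print("head pred",h,s["clock"],s["wrist_force"])
for c in("side","top"):
  for n,P in (("lens_end",h-[0,0,.088]),("head",h),("tab",h+[0,0,.043]),("dock",np.array([.6128,-.2996,0]))):
    print(c,n,proj(c,P).round(1),[(np.round(d["xy"],1).tolist(),round(d["score"],2)) for d in models.place_of(c,n)[:2]])
E
```

```text
head pred [ 0.61269179 -0.29715704  0.19979229] 20.1 [ 0.15200235  0.32020078 -3.20841817]
side lens_end [340.4 182.1] [([338.4, 155.8], 0.7), ([337.3, 182.6], 0.65)]
side head [342.2 153. ] [([341.7, 156.0], 0.64), ([321.4, 307.1], 0.57)]
side tab [343.2 137.1] [([340.8, 135.5], 0.63)]
side dock [338.7 212.9] [([336.7, 215.5], 0.66)]
top lens_end [453.3 235.8] [([453.7, 235.2], 0.72)]
top head [466.5 230.1] [([449.1, 334.2], 0.7), ([467.2, 227.8], 0.68)]
top tab [474.  226.8] [([248.2, 279.9], 0.63), ([472.9, 226.8], 0.58)]
top dock [441.1 241.7] [([441.5, 242.8], 0.76), ([304.5, 266.7], 0.32)]
```

View pics/c4.png

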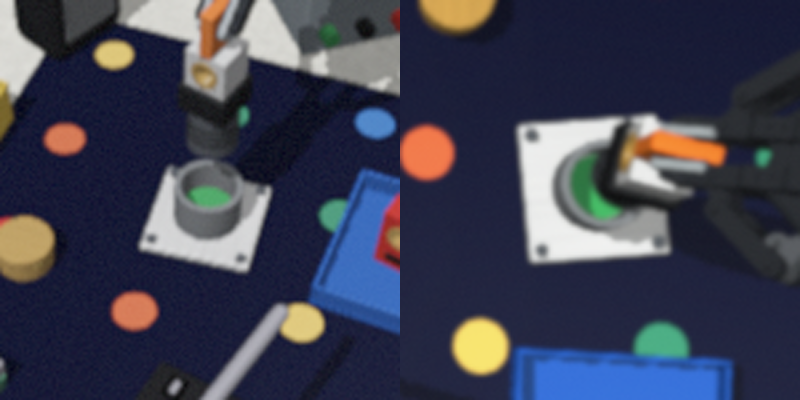

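The side crop shows the lens barrel (212,130) above the cup rim (208,178), and the top crop agrees, about 2–3 mm off in y. I correct that and lower to just above the rim.

Request:
servo_tool --motion '[[[-2,0.6,-1.6],[0,0,0]],[[-7,0.6,4],[0,0,0]],[[-14,0.6,13],[0,0,0]],[[-21,0.6,21],[0,0,0]],[[-28,0.6,30],[0,0,0]],[[-34,0.6,36.7],[0,0,0]],[[-34,0.6,36.7],[0,0,0]],[[-34,0.6,36.7],[0,0,0]]]'

```text
clock: 21.3
tool_pos: [0.6158, -0.2946, 0.1813]
tool_rot: [-180.0, -40.0, 75.9]
wrist_force: [-0.4, -0.1, -3.1]
grip_width: 0.0111
grip_force: 58.8
```

```bash
python3 - <<'E'
from h import *
from plant import cams,models
import cv2
a=cams.get_image("side");b=cams.get_image("top")
cv2.imwrite("pics/c5.png",np.hstack([cv2.resize(a[160:250,290:380,::-1],(400,400),interpolation=cv2.INTER_CUBIC),cv2.resize(b[190:290,400:500,::-1],(400,400),interpolation=cv2.INTER_CUBIC)]))
p0,R0,s=cur(); h=p0-np.array([.0027,.0060,.0315]); print("head pred",h,s["tool_rot"],s["clock"],s["wrist_force"])
for c in("side","top"):
  for n,P in (("lens",h-[0,0,.088]),("rim",np.array([.6128,-.2998,.05]))):
    q=proj(c,P); o,k=((290,160),400/90) if c=="side" else ((400,190),4); print(c,n,((q-o)*k).round())
E
```

```text
head pred [ 0.61332388 -0.30079012  0.1505229 ] [179.93271554 -39.92952634  75.94462695] 21.4 [ 0.65662179 -0.21611576 -2.3363118 ]
side lens [221. 158.]
side rim [220. 175.]
top lens [196. 193.]
top rim [188. 197.]
```

View pics/c5.png

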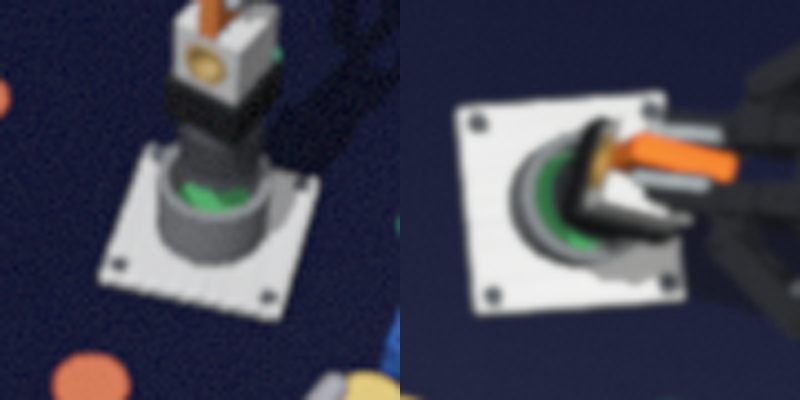

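The barrel sits over the cup and the lateral residual is about 1–2 mm. I nudge it and lower gently into the cup, watching force.

Request:
servo_tool --motion '[[[0.6,1,0.5],[0,0,0]],[[-1.5,1,2.8],[0,0,0]],[[-3.5,1,5.3],[0,0,0]],[[-5.5,1,7.7],[0,0,0]],[[-7.5,1,10.1],[0,0,0]],[[-9.5,1,12.6],[0,0,0]],[[-11.5,1,15],[0,0,0]],[[-13.5,1,17.4],[0,0,0]],[[-13.5,1,17.4],[0,0,0]]]' --grip_force 90

```text
clock: 22.3
tool_pos: [0.6166, -0.2941, 0.1588]
tool_rot: [-179.9, -39.9, 75.9]
wrist_force: [0.3, 0.1, -3.5]
grip_width: 0.0108
grip_force: 89.7
```

Inside the cup, no contact. Going on down to the seat.

Request:
servo_tool --motion '[[[-1.9,0,2.3],[0,0,0]],[[-3.9,0,4.6],[0,0,0]],[[-5.8,0,6.9],[0,0,0]],[[-7.7,0,9.2],[0,0,0]],[[-9.6,0,11.5],[0,0,0]],[[-9.6,0,11.5],[0,0,0]],[[-9.6,0,11.5],[0,0,0]]]'

```text
clock: 23.0
tool_pos: [0.6169, -0.2941, 0.1444]
tool_rot: [-180.0, -39.9, 75.9]
wrist_force: [0.3, -0.9, -3.9]
grip_width: 0.0107
grip_force: 89.7
```

Request:
servo_tool --motion '[[[-0.6,0,0.8],[0,0,0]],[[-1.3,0,1.5],[0,0,0]],[[-1.9,0,2.3],[0,0,0]],[[-2.6,0,3.1],[0,0,0]],[[-3.2,0,3.8],[0,0,0]],[[-3.9,0,4.6],[0,0,0]],[[-3.9,0,4.6],[0,0,0]]]'

```text
clock: 23.7
tool_pos: [0.6171, -0.2941, 0.1396]
tool_rot: [179.9, -40.0, 76.0]
wrist_force: [-2.1, -0.5, 5.8]
grip_width: 0.0109
grip_force: 91.0
```

Request:
servo_tool --motion '[[[-0.6,0,0.8],[0,0,0]],[[-1.3,0,1.5],[0,0,0]],[[-1.9,0,2.3],[0,0,0]],[[-2.6,0,3.1],[0,0,0]],[[-3.2,0,3.8],[0,0,0]],[[-3.9,0,4.6],[0,0,0]],[[-3.9,0,4.6],[0,0,0]]]'

```text
clock: 24.4
tool_pos: [0.6171, -0.2941, 0.1336]
tool_rot: [179.9, -40.0, 76.0]
wrist_force: [-2.6, -0.1, 5.4]
grip_width: 0.011
grip_force: 91.0
```

Request:
servo_tool --motion '[[[-0.3,0,0.4],[0,0,0]],[[-0.6,0,0.8],[0,0,0]],[[-1,0,1.1],[0,0,0]],[[-1,0,1.1],[0,0,0]]]'

```text
clock: 24.8
tool_pos: [0.6172, -0.2942, 0.1329]
tool_rot: [179.9, -40.0, 76.0]
wrist_force: [-4.0, -1.2, 9.3]
grip_width: 0.0109
grip_force: 91.5
```

Request:
servo_tool --motion '[[[-0.3,0,0.4],[0,0,0]],[[-0.6,0,0.8],[0,0,0]],[[-1,0,1.1],[0,0,0]],[[-1,0,1.1],[0,0,0]]]'

```text
clock: 25.2
tool_pos: [0.6175, -0.2941, 0.1328]
tool_rot: [179.8, -40.0, 76.0]
wrist_force: [-5.1, -2.0, 17.7]
grip_width: 0.0109
grip_force: 92.5
```

Request:
servo_tool --motion '[[[-0.3,0,0.4],[0,0,0]],[[-0.6,0,0.8],[0,0,0]],[[-1,0,1.1],[0,0,0]],[[-1,0,1.1],[0,0,0]]]'

```text
clock: 25.6
tool_pos: [0.6177, -0.2941, 0.1328]
tool_rot: [179.7, -40.1, 76.1]
wrist_force: [-7.8, -2.7, 25.6]
grip_width: 0.011
grip_force: 93.6
```

Request:
servo_tool --motion '[[[-0.4,0,0.4],[0,0,0]],[[-0.8,0,0.9],[0,0,0]],[[-0.8,0,0.9],[0,0,0]],[[-0.8,0,0.9],[0,0,0]],[[0.5,0,-0.6],[0,0,0]],[[1.5,-0.4,-1.8],[0,0,0]],[[2,-0.8,-2.4],[0,0,0]],[[2,-0.8,-2.4],[0,0,0]]]'

```text
clock: 26.4
tool_pos: [0.6168, -0.2941, 0.1329]
tool_rot: [179.8, -40.0, 76.0]
wrist_force: [-1.8, -0.6, 8.5]
grip_width: 0.0111
grip_force: 91.3
```

Request:
servo_tool --motion '[[[0,0,0],[0,0,0]],[[0,0,0],[0,0,0]],[[0,0,0],[0,0,0]],[[0,0,0],[0,0,0]],[[0,0,-4],[0,0,0]],[[0,0,-14],[0,0,0]],[[0,0,-30],[0,0,0]],[[0,0,-55],[0,0,0]],[[0,0,-90],[0,0,0]],[[0,0,-125],[0,0,0]],[[0,0,-150],[0,0,0]],[[0,0,-150],[0,0,0]]]' --fingers 0.5

```text
clock: 27.6
tool_pos: [0.5922, -0.3916, 0.2492]
tool_rot: [179.7, -39.7, 75.9]
wrist_force: [0.1, -0.1, -1.0]
grip_width: 0.0429
grip_force: 0.0
```

```bash
python3 - <<'E'
from h import *
from plant import cams,models
import cv2
a=cams.get_image("side");b=cams.get_image("top")
cv2.imwrite("pics/c6.png",np.hstack([cv2.resize(a[140:290,280:450,::-1],(400,353),interpolation=cv2.INTER_CUBIC),cv2.resize(b[190:390,380:580,::-1],(353,353),interpolation=cv2.INTER_CUBIC)]))
D=np.array([.6136,-.3002])
for c in("side","top"):
  for n,z in (("head",.1),("tab",.143)):
    print(c,n,proj(c,np.r_[D,z]).round(1),[(np.round(d["xy"],1).tolist(),round(d["score"],2)) for d in models.place_of(c,n)[:2]])
p0,R0,s=cur(); print(p0,s["clock"],s["wrist_force"],s["grip_width"])
E
```

```text
side head [340.2 184.6] [([340.2, 187.7], 0.96)]
side tab [341.  171.2] [([336.9, 168.3], 0.62), ([239.7, 279.0], 0.4)]
top head [453.5 236. ] [([454.3, 235.8], 0.96), ([455.8, 337.0], 0.58)]
top tab [459.5 233.4] [([460.2, 233.7], 0.57)]
[ 0.59254204 -0.38647933  0.24530374] 27.9 [-0.09877423  0.84991045 -0.64406419] 0.04267687143476476
```

View pics/c6.png

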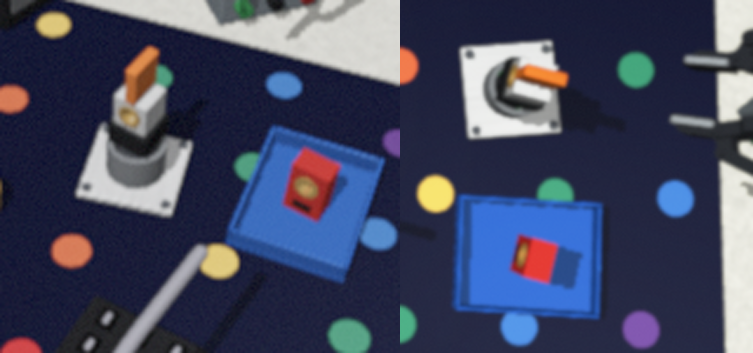

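The camera head stands in the cup at crop (135,120) and the red stop is in the tray at (315,185). The measured lift on the rail corrects the head height to about 100.1 mm, and under a rising force it did not move any further, so the seat is home.

```bash
python3 -c "
from plant import job_done; print(job_done())"
```

```text
the job is handed in; nothing more can be done
None
```

I put the red stop in the blue tray, slid the camera head off the rail without forcing it, and pressed it lens down into the dock until its seat was fully home. The arm is clear of everything, and I handed the job in at about 28 s.

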